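# Load the sloped tea-tin dispenser

### The arm

A 6-joint arm with a two-finger parallel gripper is mounted at the origin on a cart in front of the work surface, level with it; the furniture and walls round the work are solid. World frame = base frame: x ahead of the robot, y to its left, z up, the work surface at z = 0. Lengths are in m, angles in rad, forces in N, time in s.
With the tool pointing down it reaches from about 0.275 to 0.775 m from the base axis. Payload 14.6 kg.
Tool frame: the origin (TCP) lies between the finger pads; the fingertips stand 11 mm ahead of it and the grasp point (between the pads) lies 8 mm behind it; z points along the fingers, y is the line along which they close (so a half turn about z gives the same grasp; the last joint's range is limited). The gripper opens to 85 mm and grips with 20 to 120 N. Pads are 22 mm wide; open, the fingers measure 114 mm over their backs; the gripper's body (76 mm by 85 mm) begins 54 mm behind the grasp point. The pads swing forward as they close: fully open they stand 13 mm farther back than shut.
Start: joints at [1.028, 0.263, -0.048, 1.259, 0, 1.415], TCP at [0.199, 0.486, 0.242] pointing down, gripper open.
Joint ranges: [-2.65, 2.65], [-0.89, 1.7], [-1.18, 1.37], [-2.13, 2.11], [-1.35, 1.29], [-3.14, 3.14]. Speed limits (rad/s): [1.89, 1.89, 2.57, 2.79, 3.14, 3.14].

### API

Orientations are given as a rotation vector (axis times angle).
In Python, from bench import manip gives the robot as it stands.
- The arm moves only by the shell command python3 nudge.py 'ROWS' [OPENING] [FORCE]. ROWS is a JSON object whose key "motion" holds a list of rows, 1 to 10 of them, each of 6 numbers: dx, dy, dz in m, then a rotation vector rx, ry, rz in rad; each row shifts and turns the commanded pose from where the row before left it, along the tool's axes as they then stand; what a row does not reach is not made up. A row lasts 1/8 s, in which the tool goes at most 0.0625 m and 0.188 rad, less where a joint would pass 70% of its speed; a pose out of reach is approached as far as the arm can. OPENING is the finger opening in m, set as the command begins (- or left out keeps the last). The fingers move at their own pace and stop on an object; FORCE is the grip in N (left out, the last holds). Time passes only in rows, so rows that do not move let the fingers close. It prints the time, the measured TCP pose, the force, the opening and the grip force at its end. Input that does not fit is refused with a message, and nothing moves.
- manip.state(): the state, without advancing time (a new reading comes with each control period).
- manip.camera(name): name is "scene" or "top" or "wrist"; returns a dict with "img" (384x512x3 uint8, blue, green, red), "depth" (384x512 float32, m along the optical axis (not along the pixel's ray), 0 where there is no reading), "mtx" (3x3 intrinsics, pixels), "k1" (the pictures are not rectified: a ray, as slopes to the right and down, at radius r is drawn at 1 + k1 r^2 times it, then the intrinsics apply), "rvec" (rotation vector, rad) and "tvec" (3), from world to camera coordinates, as OpenCV has them; the wrist camera has in their place "T_tool_cam" (4x4, takes a point from camera to tool coordinates, whose origin is the TCP and whose axes are the flange's). Camera axes: x right, y down, z forward; pixel columns grow to the right and rows downward; lengths in m; the calibration is good to about 2 mm. A picture is of the moment at which its call begins: read the wrist's pose just before it.
- manip.close_job(): hands the job in; it is judged then, once.
The state is a dict: "clock": time; "joints": joint angles; "joint_vel": joint speeds; "joint_efforts": joint torques, N m; "eef_pos": TCP position; "eef_rot": TCP orientation; "force": force on the tool from outside, world axes, zero at the start; "torque": the same for the moment, N m; "finger_gap": finger opening in m; "finger_force": force on a finger pad.
Only numpy, scipy, OpenCV 4.12 (cv2) and the standard library are available. Lean on these libraries where they do the work, as an engineer would, in place of code of your own. Each camera call takes 0.05 s, during which the arm holds its last target. There are 200 camera calls.

### The job

Refill the sloped tea-tin tray: lift the spare tin out of its caddy (only its ends are free there), stand it on the worktop and let go, then take it again by its long sides, so that it fits between the lane's sides, and set it upright in the tray's lane, uphill of the tin that has stopped part-way. Slide both tins down until the first is fully home and square against the back stop and the spare rests right behind it. Keep both tins upright, and leave the milk pitcher, the stirrer cup and the service bell where they stand.

Things in the scene. Friction and masses are not known exactly. Their poses are not given: they have to be found in the camera images.
- tray: Fixed dispenser stand of dark wood, 86 mm wide, 200 mm long, carrying the sloped lane. Origin on the worktop under mid-lane; x points downhill (away from the robot), z up. The lane's origin is 97 mm ahead (x) and 20 mm above it; the floor's uphill end is 68 mm above the worktop. Tins do not slide in the lane by themselves: friction holds them until pushed (a few N).
- lane: The sloped lane, fixed to the tray: metal floor 200 mm long, 70 wide, between sides 39 high; top and uphill end open. Frame tilted with the floor: origin on the floor at the foot of the back stop, x downhill along the floor (14 degrees down; floor from x = -200 to 0 mm), y across, z square to the floor. The stop's face is at x = 0, 50 high.
- lane_tin: Steel tea tin with a plain card band, 38 (x) by 62 (y) by 50 mm high, about 0.13 kg. It stands in the lane, its 62 length across, tilted with the floor, its front about 45 mm short of the stop. Origin at the centre of its underside. Home: origin at lane x = -19 mm.
- spare_tin: Identical tin, 38 (x) by 62 (y) by 50 mm high, upright in the caddy, loose. Origin at the centre of its underside, z up. Its last place: origin at lane x = -57 mm, behind the first tin. A finger (about 15 mm thick) holding its downhill side keeps it off the first tin, so it must be let go short and pushed from the uphill side.
- caddy: Fixed wooden caddy: floor 4 mm thick, two cheeks 52 mm high, 42 mm apart, covering the tin's long sides (caddy x = +-19 mm); the tin's ends (caddy y = +-31 mm) are free. Origin on the worktop under its centre. Tray and caddy stand one each side of the robot's midline, either way round; the worktop between them is free about x = 0.53 m, y = 0.
- pitcher: Bystander: metal milk pitcher, about 75 by 106 by 100 mm high, beyond the free place. Origin at the centre of its underside.
- stirrers: Bystander: black cup with wooden stirrers, about 72 by 80 by 143 mm high, next to the pitcher. Origin at the centre of its underside.
- bell: Bystander: service bell, 84 mm across, 61 mm high, near the worktop's front edge. Origin at the centre of its underside.

How it is judged:
By the outcome, as a careful person would: the job done as asked, in the order asked, and still so for the second after the job is handed in, with the robot touching nothing.
It also fails if it takes over 53 s, if anything falls off the work surface, if the arm or the gripper's body presses on something with over 40 N, if the wrist force passes 120 N, or if a joint passes its speed limit or range.

## Working session

There is one attempt and no reset: what is moved stays moved. The work goes in short steps, Python scripts to look and compute and a shell command to move; the robot and the scene stay as the last step left them, time stands still between calls to the robot, and variables do not carry over. Pictures are saved under pics/ and viewed, at most 10 in all, crops included, and the job is handed in when it is done.

```bash
ls; mkdir -p pics
python3 - <<'E'
from bench import manip
import cv2,numpy as np
s=manip.state();print(s)
for n in("scene","top"):
    c=manip.camera(n);cv2.imwrite(f"pics/{n}0.png",c["img"]);np.savez(f"{n}0.npz",**c)
    R=cv2.Rodrigues(c["rvec"])[0];print(n,c["mtx"],c["k1"],-R.T@c["tvec"].ravel(),R[2])
E
```

```text
bench.py
nudge.py
pics
{'clock': 0.0, 'joints': array([ 1.02770415e+00,  2.63509365e-01, -4.89282030e-02,  1.25940905e+00,
       -2.43781117e-05,  1.41548724e+00]), 'joint_vel': array([-3.36820359e-04, -1.69826122e-03, -5.84038965e-04,  1.23109672e-03,
       -9.59516404e-05,  3.47771560e-04]), 'joint_efforts': array([-3.95031326e-03, -6.37615800e+01,  3.84558928e+01,  1.40622474e-02,
       -4.64762343e-04, -1.19779864e-05]), 'eef_pos': array([0.19839873, 0.48578239, 0.24183533]), 'eef_rot': array([-6.05253912e-01, -3.08239449e+00,  1.56316120e-03]), 'force': array([-0.10789373, -0.11753903,  0.03001047]), 'torque': array([ 0.03431674, -0.01686276,  0.00639911]), 'finger_force': 0.0, 'finger_gap': 0.08499093639040414}
scene [[359.59117432   0.         259.33285115]
 [  0.         359.59117432 194.32625493]
 [  0.           0.           1.        ]] 0.02214828298437319 [ 0.13132348 -0.42343109  0.6728757 ] [ 0.48792412  0.49096957 -0.72171943]
top [[446.52178286   0.         263.2132786 ]
 [  0.         446.52178286 192.74642956]
 [  0.           0.           1.        ]] -0.09488327314458803 [0.40211961 0.0135212  0.89291132] [ 0.19593452 -0.02041454 -0.98040446]
```
View pics/top0.png

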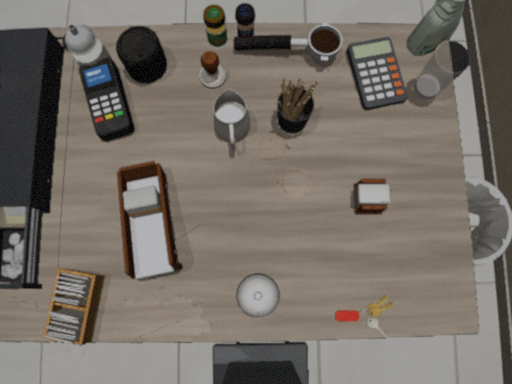

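View pics/scene0.png

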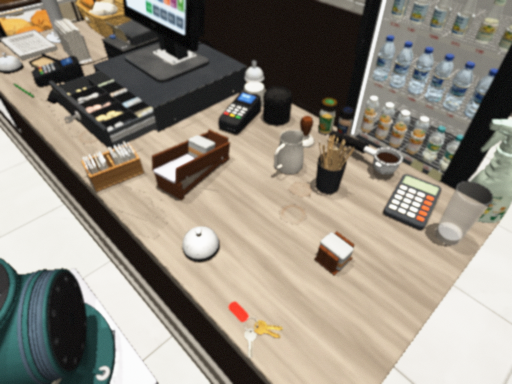

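The top view shows the tray at left, about (147,220), with the lane tin at (141,200). The caddy with the spare is at (372,195), the bell at (258,295), the pitcher at (231,115) and the stirrers at (293,108). Next I'll measure positions from the depth.

Create h.py:
```python
import cv2,numpy as np
from scipy.spatial.transform import Rotation as Ro
def rays(c,uv):
    # iterate distortion: (1+k1 r^2)*ray -> OpenCV model with k1 only
    uv=np.asarray(uv,float).reshape(-1,1,2)
    p=cv2.undistortPointsIter(uv,c["mtx"],np.array([float(c["k1"]),0,0,0]),None,None,(3,50,1e-9)).reshape(-1,2)
    return np.c_[p,np.ones(len(p))]
def RT(c,T=None):
    "camera->world R, origin"
    if T is None:
        R=cv2.Rodrigues(c["rvec"])[0].T; return R,-R@np.ravel(c["tvec"])
    M=T@c["T_tool_cam"]; return M[:3,:3],M[:3,3]
def onz(c,uv,z,T=None):
    R,o=RT(c,T); d=rays(c,uv)@R.T; return o+d*((z-o[2])/d[:,2])[:,None]
def cloud(c,T=None):
    h,w=c["depth"].shape; v,u=np.mgrid[:h,:w]
    r=rays(c,np.c_[u.ravel(),v.ravel()])*c["depth"].reshape(-1,1)
    R,o=RT(c,T); P=(r@R.T+o).reshape(h,w,3); P[c["depth"]<=0]=np.nan; return P
def tool(s):
    T=np.eye(4);T[:3,:3]=Ro.from_rotvec(s["eef_rot"]).as_matrix();T[:3,3]=s["eef_pos"];return T
```

Run:
```python
from h import *
c={k:v for k,v in np.load("top0.npz").items()}
P=cloud(c); im=c["img"]
def rep(name,box,zlo,zhi,pred=None):
    u0,u1,v0,v1=box; Q=P[v0:v1,u0:u1].reshape(-1,3); C=im[v0:v1,u0:u1].reshape(-1,3).astype(int)
    m=(Q[:,2]>zlo)&(Q[:,2]<zhi)
    if pred is not None: m&=pred(C)
    q=Q[m]
    if len(q)<5: print(name,len(q));return
    r=cv2.minAreaRect((q[:,:2]*1000).astype(np.float32)); print(name,len(q),np.round(q.mean(0),4),"med z",np.round(np.median(q[:,2]),4),np.round(r[0],1),np.round(r[1],1),round(r[2],1))
light=lambda C:(C.min(1)>110)
brown=lambda C:(C[:,2]-C[:,0]>25)
rep("spare top",(345,400,170,220),.045,.07,light)
rep("caddy",(345,400,170,220),.03,.07,None)
rep("caddy brown",(345,400,170,220),.03,.07,brown)
rep("tray all",(110,185,155,285),.03,.14)
rep("tray brown",(110,185,155,285),.04,.14,brown)
rep("lanetin?",(120,165,180,220),.06,.14,light)
rep("table",(250,350,200,260),-.02,.02)
rep("bell",(225,290,265,325),.01,.08)
rep("pitcher",(205,250,90,160),.02,.13)
rep("stir",(270,320,70,140),.02,.16)
I=cv2.resize(im[150:290,100:200],(400,560),interpolation=cv2.INTER_CUBIC)
J=cv2.resize(im[165:225,340:405],(390,360),interpolation=cv2.INTER_CUBIC)
o=np.zeros((560,795,3),np.uint8);o[:,:400]=I;o[:360,402:792]=J;cv2.imwrite("pics/crop1.png",o)
```

```text
spare top 599 [ 0.5657 -0.2189  0.0543] med z 0.0543 [ 565.6 -219. ] [62.8 37.8] 89.2
caddy 1030 [ 0.5644 -0.2161  0.0517] med z 0.0531 [ 565.8 -218.5] [63.9 62.4] 88.8
caddy brown 264 [ 0.5639 -0.2172  0.0507] med z 0.0512 [ 566.1 -217.8] [49.2 62.4] 87.9
tray all 5199 [0.513  0.2177 0.0655] med z 0.0637 [522.5 219. ] [216.4  87.2] 11.0
tray brown 1494 [0.5449 0.2233 0.0735] med z 0.0698 [524.1 219.3] [213.2  86.9] 10.9
lanetin? 634 [0.5586 0.2243 0.0846] med z 0.0848 [551.1 221.2] [71.7 66.7] 11.2
table 5973 [ 0.5042 -0.0769  0.    ] med z 0.0 [504.8 -78.4] [203.1 120.5] 89.0
bell 1395 [0.3781 0.0098 0.0367] med z 0.0384 [378.2  10. ] [79.  77.8] 89.4
pitcher 1475 [0.7227 0.057  0.0621] med z 0.0537 [716.1  61.8] [73.2 92.5] 61.5
stir 1362 [ 0.7365 -0.0677  0.0828] med z 0.0814 [736.9 -67.8] [69.9 70.7] 84.5
```

View pics/crop1.png

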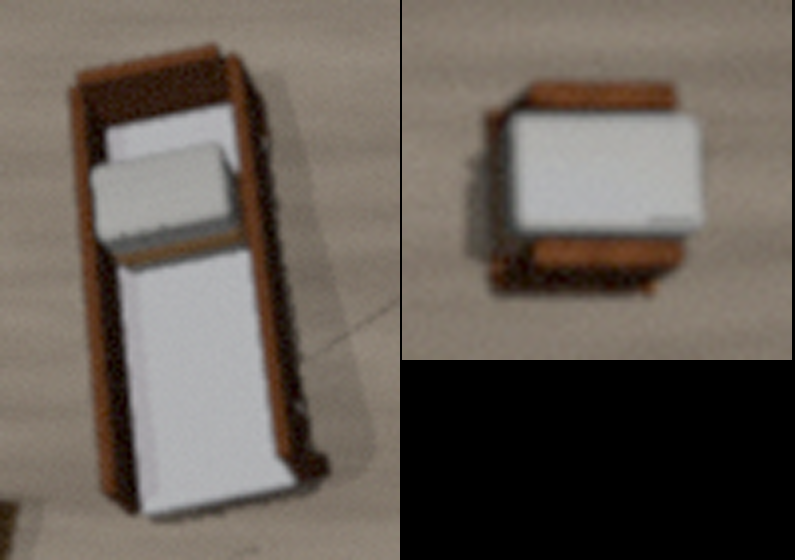

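The crop shows the lane tin across the lane with its front short of the stop, and the spare upright between the caddy cheeks with its long side along world y. Next is the tray frame, from both views.

```bash
cat >> h.py <<'E'
def lane(o,yaw):
    "lane->world R,t from tray origin xy, yaw"
    R0=Ro.from_euler("z",yaw).as_matrix()
    return R0@Ro.from_euler("y",np.radians(14)).as_matrix(), np.array([o[0],o[1],0])+R0@[.097,0,.02]
E
python3 - <<'E'
from h import *
for n in("top","scene"):
    c={k:v for k,v in np.load(n+"0.npz").items()}
    P=cloud(c).reshape(-1,3); C=c["img"].reshape(-1,3).astype(int)
    o=np.array([.5146,.2175]);yaw=np.radians(11)
    R,t=lane(o,yaw); Q=(P-t)@R*1000
    print(n,"table z",np.nanmedian(P[(np.abs(P[:,0]-.5)<.08)&(np.abs(P[:,1]+.08)<.05),2]))
    ins=(np.abs(Q[:,1])<60)&(Q[:,0]>-220)&(Q[:,0]<40)
    fl=ins&(np.abs(Q[:,1])<25)&(Q[:,0]<-100)&(np.abs(Q[:,2])<12)
    A=np.c_[Q[fl][:,:2],np.ones(fl.sum())];print(" floor fit",np.linalg.lstsq(A,Q[fl][:,2],rcond=None)[0],fl.sum())
    for y in(-20,0,20):
        m=fl&(np.abs(Q[:,1]-y)<4);print(" uphill end at y",y,np.sort(Q[m][:,0])[:3])
    w=ins&(np.abs(Q[:,2]-39)<5)&(Q[:,0]<-95)
    for a,b in((-195,-165),(-135,-100)):
        for s in(-1,1):
            m=w&(Q[:,0]>a)&(Q[:,0]<b)&(Q[:,1]*s>28);q=Q[m]
            if m.sum():print(" rim",a,s,m.sum(),"y",np.percentile(q[:,1],[3,50,97]).round(1),"z",np.median(q[:,2]).round(1))
    s=ins&(Q[:,2]>46)&(Q[:,2]<54)&(Q[:,0]>-12)
    print(" stop rim x",np.percentile(Q[s][:,0],[3,50,97]).round(1),"z",np.median(Q[s][:,2]).round(1))
    k=ins&(Q[:,2]>46)&(Q[:,2]<56)&(Q[:,0]<-30)&(Q[:,0]>-100)&(np.abs(Q[:,1])<36)
    q=Q[k];print(" lane tin top",cv2.minAreaRect(q[:,:2].astype(np.float32)),np.median(q[:,2]))
    k=(np.abs(P[:,0]-.566)<.05)&(np.abs(P[:,1]+.219)<.05)&(np.abs(P[:,2]-.054)<.004)&(C.min(1)>110)
    print(" spare",cv2.minAreaRect((P[k][:,:2]*1000).astype(np.float32)),np.median(P[k][:,2]))
E
```

```text
top table z 1.8848881159883035e-05
 floor fit [ 0.00612337 -0.00277809  0.64116432] 1364
 uphill end at y -20 [-201.81679791 -201.20989266 -200.89954851]
 uphill end at y 0 [-202.08160375 -201.89361203 -201.38157065]
 uphill end at y 20 [-201.12217833 -201.05490588 -200.84659697]
 rim -195 -1 77 y [-42.9 -39.5 -35.2] z 38.3
 rim -195 1 78 y [34.7 38.3 42.6] z 38.4
 rim -135 -1 84 y [-43.  -39.6 -35.3] z 38.3
 rim -135 1 79 y [34.6 38.1 42.1] z 37.7
 stop rim x [-1.1  2.2  7.1] z 49.6
 lane tin top ((-65.07342529296875, -0.030817031860351562), (62.27689743041992, 40.563358306884766), 89.72285461425781) 50.24794637682702
 spare ((565.5804443359375, -219.04867553710938), (62.77312469482422, 37.8004150390625), 89.1751937866211) 0.05428512679388109
scene table z -0.0009184147378331065
 floor fit [ 0.00920671 -0.00319086 -0.67597958] 256
 uphill end at y -20 [-203.06538581 -202.32890648 -201.58616855]
 uphill end at y 0 [-202.8246147  -202.4645635  -202.45816453]
 uphill end at y 20 [-202.00104483 -201.87817932 -200.41439467]
 rim -195 -1 28 y [-45.5 -41.8 -36.8] z 36.7
 rim -195 1 24 y [32.8 35.1 39.6] z 36.4
 rim -135 -1 25 y [-44.6 -41.9 -38.2] z 36.3
 rim -135 1 24 y [32.4 35.4 39.8] z 36.5
 stop rim x [-4.5  0.4  4.7] z 47.5
 lane tin top ((-68.14295959472656, -2.8296966552734375), (39.028602600097656, 61.006771087646484), 1.5301053524017334) 48.2726883456819
 spare ((565.5159912109375, -219.44520568847656), (61.81476974487305, 41.226951599121094), 89.9269790649414) 0.05369000722889472
```

```bash
cat > delta.py <<'E'
# usage: delta.py x y z yang_deg [tilt]   target TCP; tool y at world angle yang; tilt=1: tool z along -lane z
import sys
from h import *
from bench import manip
def target(x,y,z,ya,tilt=0,yaw=0):
    a=np.radians(ya); Y=np.array([np.cos(a),np.sin(a),0]); Z=np.array([0,0,-1.])
    R=np.c_[np.cross(Y,Z),Y,Z]
    if tilt: R=Ro.from_euler("z",yaw).as_matrix()@Ro.from_euler("y",np.radians(14)).as_matrix()@Ro.from_euler("z",-yaw).as_matrix()@R
    return R,np.array([x,y,z])
def show(R,p):
    s=manip.state();T=tool(s);d=p-T[:3,3]
    print("t",s["clock"],"pos",T[:3,3].round(4),"F",s["force"].round(1),"gap",round(s["finger_gap"],4),"q",s["joints"].round(2))
    print("rot(tool)",Ro.from_matrix(T[:3,:3].T@R).as_rotvec().round(3),"trans before rot",(T[:3,:3].T@d).round(4),"after rot",(R.T@d).round(4))
if __name__=="__main__":
    a=list(map(float,sys.argv[1:])); show(*target(*a[:4]))
E
python3 nudge.py '{"motion":[[0, 0, 0, 0, 0, -0.13], [0, 0, 0, 0, 0, -0.13], [0, 0, 0, 0, 0, -0.128]]}' 0.085 40
python3 delta.py .5656 -.2192 .13 90
```

```text
clock: 0.48
eef_pos: [0.1985, 0.4859, 0.242]
eef_rot: [0.007, -3.141, 0.001]
force: [-0.6, 0.2, 0.2]
finger_gap: 0.0848
finger_force: 0.0
t 0.475 pos [0.1985 0.4859 0.242 ] F [-0.6  0.2  0.2] gap 0.0848 q [ 1.03  0.26 -0.05  1.26  0.    1.02]
rot(tool) [-0.    -0.     0.004] trans before rot [-0.364  -0.7067  0.1123] after rot [-0.3671 -0.7051  0.112 ]
```

```bash
python3 nudge.py '{"motion":[[-0.026, -0.05, 0, 0, 0, 0], [-0.026, -0.05, 0, 0, 0, 0], [-0.026, -0.05, 0, 0, 0, 0], [-0.026, -0.05, 0, 0, 0, 0], [-0.026, -0.05, 0, 0, 0, 0], [-0.026, -0.05, 0, 0, 0, 0], [-0.026, -0.05, 0, 0, 0, 0], [-0.026, -0.05, 0, 0, 0, 0], [-0.026, -0.05, 0.01, 0, 0, 0], [-0.026, -0.05, 0.02, 0, 0, 0]]}'
python3 delta.py .5656 -.2192 .13 90
```

```text
clock: 1.72
eef_pos: [0.4595, -0.0159, 0.2123]
eef_rot: [0.0, 3.14, -0.0]
force: [1.1, 1.0, -0.1]
finger_gap: 0.085
finger_force: 0.0
t 1.725 pos [ 0.4595 -0.0159  0.2123] F [ 1.1  1.  -0.1] gap 0.085 q [-0.21  0.16 -0.26  1.14  0.   -0.21]
rot(tool) [-0.     0.001 -0.   ] trans before rot [-0.106  -0.2032  0.0825] after rot [-0.1061 -0.2033  0.0823]
```

```bash
python3 nudge.py '{"motion":[[-0.026, -0.05, 0.02, 0, 0, 0], [-0.026, -0.05, 0.02, 0, 0, 0], [-0.026, -0.05, 0.02, 0, 0, 0], [-0.026, -0.05, 0.02, 0, 0, 0], [0, 0, 0, 0, 0, 0], [0, 0, 0, 0, 0, 0]]}'
python3 delta.py .5656 -.2192 .13 90
python3 - <<'E'
from h import *
from bench import manip
s=manip.state();c=manip.camera("wrist");T=tool(s);cv2.imwrite("pics/w1.png",c["img"])
P=cloud(c,T);np.savez("w1.npz",T=T,**c);print(c["T_tool_cam"].round(3))
k=(np.abs(P[...,0]-.566)<.06)&(np.abs(P[...,1]+.219)<.06)&(np.abs(P[...,2]-.054)<.004)
l=k&(c["img"].min(2)>110)
for m in(k,l):
    q=P[m]
    if len(q)>10: print(len(q),cv2.minAreaRect((q[:,:2]*1000).astype(np.float32)),np.median(q[:,2]))
E
```

```text
clock: 2.48
eef_pos: [0.5623, -0.2136, 0.132]
eef_rot: [-0.0, -3.141, -0.001]
force: [0.2, 0.8, 0.8]
finger_gap: 0.0848
finger_force: 0.0
t 2.475 pos [ 0.5623 -0.2136  0.132 ] F [0.2 0.8 0.8] gap 0.0848 q [-0.5   0.44 -0.07  1.05  0.   -0.5 ]
rot(tool) [ 0.001 -0.001 -0.   ] trans before rot [-0.0033 -0.0056  0.0019] after rot [-0.0033 -0.0056  0.002 ]
[[-0.    -0.959 -0.285  0.072]
 [ 1.     0.    -0.     0.001]
 [ 0.    -0.285  0.959 -0.132]
 [ 0.     0.     0.     1.   ]]
6417 ((566.1640625, -218.56288146972656), (62.972286224365234, 61.704097747802734), 88.56840515136719) 0.05427547647114955
4379 ((571.9608764648438, -218.70774841308594), (62.972286224365234, 50.10680389404297), 88.56840515136719) 0.05469187653200952
```

View pics/w1.png

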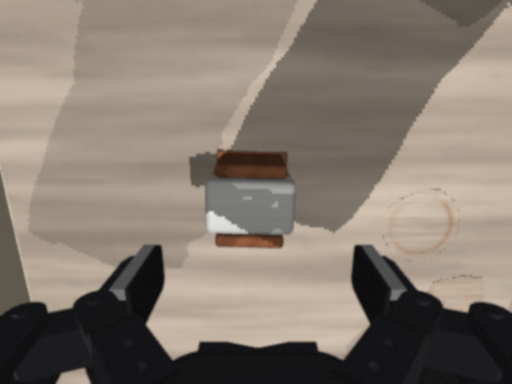

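The wrist view shows the tin at (250,207) midway between the fingers, caddy cheeks above and below it, and both ends free. I'll descend and grip.

```bash
python3 nudge.py '{"motion":[[-0.0037, -0.0053, 0, 0, 0, 0.015], [0, 0, 0.03, 0, 0, 0], [0, 0, 0.035, 0, 0, 0], [0, 0, 0.03, 0, 0, 0], [0, 0, 0.01, 0, 0, 0], [0, 0, 0, 0, 0, 0]]}'
python3 nudge.py '{"motion":[[0, 0, 0, 0, 0, 0], [0, 0, 0, 0, 0, 0], [0, 0, 0, 0, 0, 0], [0, 0, 0, 0, 0, 0]]}' 0.05 40
python3 delta.py .53 0 .1 90
```

```text
clock: 3.28
eef_pos: [0.5665, -0.219, 0.0277]
eef_rot: [0.023, 3.141, -0.0]
force: [-0.4, -0.0, 0.2]
finger_gap: 0.085
finger_force: 0.0
clock: 3.78
eef_pos: [0.5671, -0.2195, 0.0287]
eef_rot: [0.023, 3.139, -0.001]
force: [-0.3, 0.9, 5.9]
finger_gap: 0.0612
finger_force: 43.5
t 3.775 pos [ 0.5671 -0.2195  0.0287] F [-0.3  0.9  5.9] gap 0.0612 q [-0.5   0.54 -0.22  0.81  0.   -0.49]
rot(tool) [-0.001  0.002 -0.015] trans before rot [ 0.0402  0.2189 -0.0715] after rot [ 0.0371  0.2195 -0.0713]
```

```bash
python3 nudge.py '{"motion":[[0, 0, -0.025, 0, 0, 0], [0, 0, -0.04, 0, 0, -0.015], [0.006, 0.037, -0.006, 0, 0, 0], [0.008, 0.046, 0, 0, 0, 0], [0.008, 0.046, 0, 0, 0, 0], [0.008, 0.046, 0, 0, 0, 0], [0.007, 0.044, 0, 0, 0, 0], [0, 0, 0, 0, 0, 0], [0, 0, 0, 0, 0, 0]]}'
python3 delta.py .53 0 .0247 90
```

```text
clock: 4.9
eef_pos: [0.5297, -0.0005, 0.0989]
eef_rot: [-0.001, 3.141, -0.001]
force: [-0.5, -0.7, -1.7]
finger_gap: 0.0616
finger_force: 44.7
t 4.9 pos [ 5.297e-01 -5.000e-04  9.890e-02] F [-0.5 -0.7 -1.7] gap 0.0616 q [-0.15  0.36 -0.32  0.89 -0.   -0.16]
rot(tool) [-0.     0.001  0.001] trans before rot [-0.0002  0.0005  0.0742] after rot [-0.0003  0.0005  0.0742]
```

```bash
python3 nudge.py '{"motion":[[0, 0, 0.03, 0, 0, 0], [0, 0, 0.03, 0, 0, 0], [0, 0, 0.011, 0, 0, 0], [0, 0, 0.001, 0, 0, 0], [0, 0, 0, 0, 0, 0], [0, 0, 0, 0, 0, 0]]}'
python3 nudge.py '{"motion":[[0, 0, 0.001, 0, 0, 0], [0, 0, 0, 0, 0, 0]]}'
```

```text
clock: 5.65
eef_pos: [0.5299, -0.0004, 0.0271]
eef_rot: [-0.0, 3.14, -0.0]
force: [-0.1, -0.4, -1.7]
finger_gap: 0.0614
finger_force: 44.7
clock: 5.9
eef_pos: [0.5294, -0.0002, 0.0254]
eef_rot: [-0.0, 3.141, -0.0]
force: [-0.6, 0.5, -2.0]
finger_gap: 0.0619
finger_force: 44.7
```

```bash
python3 nudge.py '{"motion":[[0, 0, 0.001, 0, 0, 0], [0, 0, 0, 0, 0, 0]]}'
python3 nudge.py '{"motion":[[0, 0, 0.0005, 0, 0, 0], [0, 0, 0, 0, 0, 0]]}'
```

```text
clock: 6.15
eef_pos: [0.5294, -0.0002, 0.0247]
eef_rot: [-0.0, 3.141, -0.0]
force: [-3.7, -0.3, 8.3]
finger_gap: 0.0611
finger_force: 45.7
clock: 6.4
eef_pos: [0.5294, -0.0002, 0.0247]
eef_rot: [-0.0, 3.141, -0.0]
force: [-6.0, 1.4, 17.4]
finger_gap: 0.0615
finger_force: 47.0
```

```bash
python3 nudge.py '{"motion":[[0, 0, -0.001, 0, 0, 0], [0, 0, 0, 0, 0, 0], [0, 0, 0, 0, 0, 0], [0, 0, 0, 0, 0, 0], [0, 0, -0.02, 0, 0, 0], [0, 0, -0.04, 0, 0, 0], [0, 0, -0.04, 0, 0, 0]]}' 0.085
python3 nudge.py '{"motion":[[0, 0, 0, 0, 0, -0.17], [0, 0, 0, 0, 0, -0.18], [0, 0, 0, 0, 0, -0.18], [0, 0, 0, 0, 0, -0.18], [0, 0, 0, 0, 0, -0.18], [0, 0, 0, 0, 0, -0.18], [0, 0, 0, 0, 0, -0.18], [0, 0, 0, 0, 0, -0.18], [0, 0, 0, 0, 0, -0.14], [0, 0, 0, 0, 0, 0]]}'
python3 - <<'E'
from h import *
from bench import manip
s=manip.state();T=tool(s);c=manip.camera("wrist");cv2.imwrite("pics/w2.png",c["img"])
for n,P in(("w",cloud(c,T)),("top",cloud(manip.camera("top")))):
    k=(np.abs(P[...,0]-.53)<.045)&(np.abs(P[...,1])<.045)&(np.abs(P[...,2]-.05)<.004); q=P[k]
    if len(q)>10: print(n,len(q),cv2.minAreaRect((q[:,:2]*1000).astype(np.float32)),np.median(q[:,2]))
E
python3 delta.py .53 0 .027 180
```

```text
clock: 7.28
eef_pos: [0.5291, -0.0002, 0.1258]
eef_rot: [0.0, -3.141, -0.0]
force: [0.8, -0.4, -0.1]
finger_gap: 0.0848
finger_force: 0.0
clock: 8.52
eef_pos: [0.5293, -0.0002, 0.1247]
eef_rot: [2.22, -2.223, -0.0]
force: [-0.0, 0.2, -0.8]
finger_gap: 0.085
finger_force: 0.0
w 4857 ((528.6627807617188, 0.2349987030029297), (62.08136749267578, 38.85585403442383), 89.46347045898438) 0.050628323496490546
t 8.625 pos [ 5.293e-01 -2.000e-04  1.248e-01] F [-1.1  0.1 -0.2] gap 0.0849 q [-0.15  0.33 -0.28  0.96  0.   -1.72]
rot(tool) [ 0.     0.    -0.004] trans before rot [-0.0002 -0.0007  0.0978] after rot [-0.0002 -0.0007  0.0978]
```

View pics/w2.png

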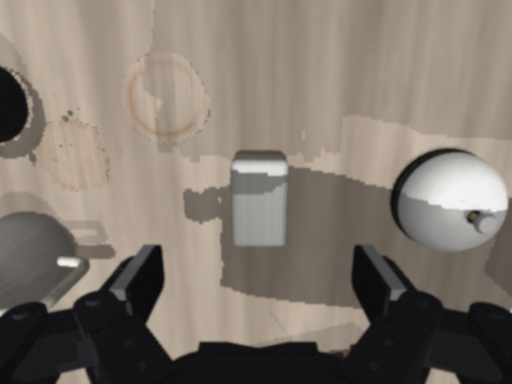

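The tin stands upright on the worktop at (260,200), its long sides facing the fingers. I'll take it by those sides.

```bash
python3 nudge.py '{"motion":[[0, 0, 0.04, 0, 0, 0], [0, 0, 0.04, 0, 0, 0], [0, 0, 0.0167, 0, 0, 0], [0, 0, 0, 0, 0, 0]]}'
python3 nudge.py '{"motion":[[0, 0, 0, 0, 0, 0], [0, 0, 0, 0, 0, 0], [0, 0, 0, 0, 0, 0], [0, 0, 0, 0, 0, 0], [0, 0, 0, 0, 0, 0], [0, 0, 0, 0, 0, 0]]}' 0.03 40
python3 nudge.py '{"motion":[[0, 0, -0.03, 0, 0, 0], [0, 0, -0.05, 0, 0, 0], [0, 0, -0.06, 0, 0, 0], [0, 0, 0, 0, 0, 0]]}'
python3 - <<'E'
from h import *
from delta import *
yaw=np.radians(11); R,t=lane(np.array([.5138,.2163]),yaw)
# grasp TCP 28 mm above tin bottom; over lane x=-135 with 70 mm clearance
for x,z in((-.135,.110),(-.135,.030)):
    p=t+R@[x,0,z]; print(p.round(4)); show(*target(*p,191,1,yaw))
E
```

```text
clock: 9.12
eef_pos: [0.5286, -0.0001, 0.0272]
eef_rot: [2.218, -2.223, -0.003]
force: [0.0, 0.3, 1.1]
finger_gap: 0.0847
finger_force: 0.0
clock: 9.88
eef_pos: [0.5297, -0.0003, 0.0289]
eef_rot: [-2.22, 2.222, -0.002]
force: [-1.2, -0.5, 6.7]
finger_gap: 0.0373
finger_force: 40.6
clock: 10.38
eef_pos: [0.5313, -0.0005, 0.1724]
eef_rot: [-2.218, 2.219, -0.009]
force: [-0.3, -0.4, -2.2]
finger_gap: 0.0372
finger_force: 41.1
[0.5066 0.2149 0.1594]
t 10.375 pos [ 5.313e-01 -5.000e-04  1.724e-01] F [-0.3 -0.4 -2.2] gap 0.0372 q [-0.15  0.3  -0.19  1.07 -0.   -1.72]
rot(tool) [-0.251  0.022 -0.192] trans before rot [-0.2154  0.025   0.0126] after rot [-0.2161 -0.0195  0.0085]
[0.4876 0.2112 0.0818]
t 10.375 pos [ 5.313e-01 -5.000e-04  1.724e-01] F [-0.3 -0.4 -2.2] gap 0.0372 q [-0.15  0.3  -0.19  1.07 -0.   -1.72]
rot(tool) [-0.251  0.022 -0.192] trans before rot [-0.2118  0.0445  0.0901] after rot [-0.2161 -0.0195  0.0885]
```

```bash
python3 nudge.py '{"motion":[[0, 0, 0, -0.1255, 0.011, -0.096], [0, 0, 0, -0.1255, 0.011, -0.096], [-0.043, -0.004, 0.001, 0, 0, 0], [-0.043, -0.004, 0.001, 0, 0, 0], [-0.043, -0.004, 0.002, 0, 0, 0], [-0.043, -0.004, 0.002, 0, 0, 0], [-0.044, -0.0035, 0.0025, 0, 0, 0], [0, 0, 0, 0, 0, 0], [0, 0, 0, 0, 0, 0]]}'
cat > look.py <<'E'
import sys
from h import *
from delta import *
n=sys.argv[1]; s=manip.state();T=tool(s);c=manip.camera("wrist");d=manip.camera("top")
cv2.imwrite(f"pics/{n}.png",np.hstack([c["img"][:, :400],d["img"][140:300,80:280].repeat(2,0).repeat(2,1)[:320].copy() if 0 else cv2.resize(d["img"][140:300,80:240],(384,384))]))
yaw=np.radians(11);R,t=lane(np.array([.5138,.2163]),yaw)
print("tool in lane mm",((T[:3,3]-t)@R*1000).round(1),"tool axes in lane",np.round(R.T@T[:3,:3],3).tolist())
for nm,P in(("w",cloud(c,T)),("top",cloud(d))):
    Q=(P.reshape(-1,3)-t)@R*1000; ins=(np.abs(Q[:,1])<60)&(Q[:,0]>-220)&(Q[:,0]<40)
    fl=ins&(np.abs(Q[:,1])<25)&(np.abs(Q[:,2])<6)
    if fl.sum()>20: print(nm,"floor z",np.median(Q[fl][:,2]).round(1),"xmin",np.percentile(Q[fl][:,0],1).round(1),fl.sum())
    for a in range(-200,0,40):
        for sg in(-1,1):
            m=ins&(np.abs(Q[:,2]-38)<4)&(Q[:,0]>a)&(Q[:,0]<a+40)&(Q[:,1]*sg>31)&(Q[:,1]*sg<48)
            if m.sum()>15: q=Q[m];print(nm,"rim",a,sg,m.sum(),"y",np.percentile(q[:,1],[3,97]).round(1),"z",np.median(q[:,2]).round(1))
    k=ins&(np.abs(Q[:,2]-50)<3)&(np.abs(Q[:,1])<37)&(Q[:,0]<-10)
    if k.sum()>30: q=Q[k];print(nm,"tops x",np.percentile(q[:,0],[1,99]).round(1),"y",np.percentile(q[:,1],[1,99]).round(1),"hist",np.histogram(q[:,0],bins=range(-200,1,10))[0].tolist())
    st=ins&(np.abs(Q[:,2]-49)<4)&(Q[:,0]>-8)&(Q[:,0]<14)
    if st.sum()>10: print(nm,"stop x",np.percentile(Q[st][:,0],[3,97]).round(1))
E
python3 look.py w3
```

```text
clock: 11.5
eef_pos: [0.5044, 0.2148, 0.155]
eef_rot: [2.268, -1.868, -0.239]
force: [0.3, 0.1, -1.4]
finger_gap: 0.0374
finger_force: 41.2
tool in lane mm [-136.1    0.3  105.2] tool axes in lane [[0.001, -1.0, -0.008], [-1.0, -0.001, 0.002], [-0.002, 0.008, -1.0]]
w floor z 0.4 xmin -199.2 8289
w rim -200 -1 798 y [-41.7 -34.6] z 38.8
w rim -200 1 141 y [35.5 41.7] z 38.2
w rim -160 -1 873 y [-41.6 -33.6] z 38.7
w rim -120 -1 858 y [-41.4 -33.8] z 38.7
w rim -120 1 32 y [35.8 40.2] z 37.7
w rim -80 -1 839 y [-41.4 -33.9] z 38.7
w rim -80 1 470 y [37.2 43.4] z 38.8
w rim -40 -1 838 y [-41.4 -34.1] z 38.7
w rim -40 1 720 y [35.8 43.1] z 38.3
w tops x [-83.1 -46.7] y [-29.2  30.2] hist [0, 0, 0, 0, 0, 0, 0, 0, 0, 0, 0, 602, 1505, 1492, 1490, 482, 0, 0, 0, 0]
w stop x [-0.9  6.9]
top floor z 0.0 xmin -199.9 1429
top rim -200 -1 99 y [-41.8 -34.4] z 38.4
top rim -200 1 104 y [35.9 43.6] z 38.5
top rim -160 -1 95 y [-41.9 -34.2] z 38.2
top rim -160 1 47 y [36.  43.8] z 38.1
top rim -120 -1 92 y [-42.1 -34.3] z 38.8
top rim -80 -1 85 y [-42.  -34.1] z 38.4
top rim -40 -1 81 y [-41.7 -34.1] z 38.5
top tops x [-82.2 -45.1] y [-29.7   7.5] hist [0, 0, 0, 0, 0, 0, 0, 0, 0, 0, 0, 14, 89, 96, 97, 37, 0, 0, 0, 0]
top stop x [-0.2  8.3]
```

View pics/w3.png

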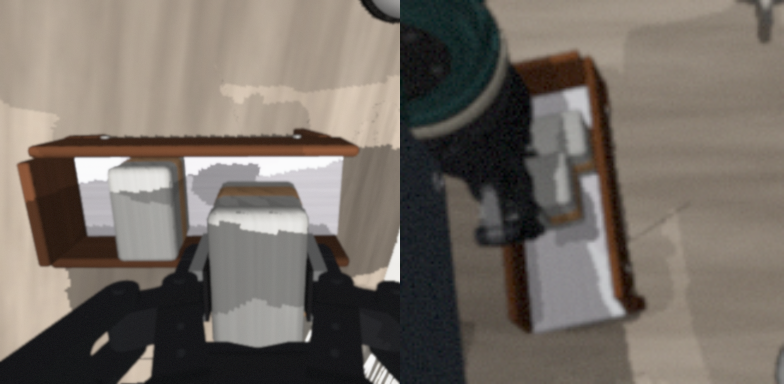

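The left panel shows the tin held square over the lane, between its sides. In the lane the first tin is at (145,210), with free floor uphill of it. Now I'll lower it.

```bash
python3 nudge.py '{"motion":[[-0.0006, 0, 0.01, 0.006, 0, 0], [0, 0, 0.025, 0, 0, 0], [0, 0, 0.025, 0, 0, 0], [0, 0, 0.01, 0, 0, 0], [0, 0, 0.002, 0, 0, 0], [0, 0, 0, 0, 0, 0], [0, 0, 0, 0, 0, 0]]}'
python3 - <<'E'
from delta import *
yaw=np.radians(11);R,t=lane(np.array([.5138,.2163]),yaw);T=tool(manip.state());print(((T[:3,3]-t)@R*1000).round(1),np.round(R.T@T[:3,:3],3).tolist())
E
```

```text
clock: 12.48
eef_pos: [0.4877, 0.2125, 0.0862]
eef_rot: [2.273, -1.873, -0.233]
force: [-0.3, -0.6, -1.4]
finger_gap: 0.0377
finger_force: 41.2
[-135.7    1.3   34.4] [[0.001, -1.0, -0.0], [-1.0, -0.001, 0.002], [-0.002, 0.0, -1.0]]
```

```bash
python3 nudge.py '{"motion":[[0, 0, 0.003, 0, 0, 0], [0, 0, 0, 0, 0, 0]]}'; python3 nudge.py '{"motion":[[0, 0, 0.001, 0, 0, 0], [0, 0, 0, 0, 0, 0]]}'; python3 nudge.py '{"motion":[[0, 0, 0.001, 0, 0, 0], [0, 0, 0, 0, 0, 0]]}'
```

```text
clock: 12.72
eef_pos: [0.4864, 0.2123, 0.0827]
eef_rot: [2.272, -1.872, -0.234]
force: [-0.5, 0.8, -1.7]
finger_gap: 0.0372
finger_force: 41.2
clock: 12.98
eef_pos: [0.4862, 0.2122, 0.0817]
eef_rot: [2.272, -1.872, -0.234]
force: [0.1, -0.2, -1.2]
finger_gap: 0.0377
finger_force: 41.2
clock: 13.22
eef_pos: [0.4861, 0.2123, 0.081]
eef_rot: [2.273, -1.873, -0.233]
force: [0.4, 0.8, 0.5]
finger_gap: 0.0376
finger_force: 41.5
```

```bash
python3 nudge.py '{"motion":[[0, 0, 0.0007, 0, 0, 0], [0, 0, 0, 0, 0, 0]]}'; python3 nudge.py '{"motion":[[0, 0, 0.0003, 0, 0, 0], [0, 0, 0, 0, 0, 0]]}'
```

```text
clock: 13.48
eef_pos: [0.486, 0.2123, 0.0808]
eef_rot: [2.273, -1.873, -0.233]
force: [-1.4, 0.6, 9.7]
finger_gap: 0.0376
finger_force: 42.7
clock: 13.72
eef_pos: [0.486, 0.2123, 0.0808]
eef_rot: [2.273, -1.873, -0.233]
force: [-2.1, 0.6, 15.8]
finger_gap: 0.0373
finger_force: 43.2
```

```bash
python3 nudge.py '{"motion":[[0, 0, -0.0005, 0, 0, 0], [0, 0, 0, 0, 0, 0], [0, 0, 0, 0, 0, 0], [0, 0, 0, 0, 0, 0]]}' 0.052
python3 nudge.py '{"motion":[[0, 0, -0.02, 0, 0, 0], [0, 0, -0.03, 0, 0, 0], [0, 0, -0.04, 0, 0, 0], [0, 0, 0, 0, 0, 0], [0, 0, 0, 0, 0, 0]]}'
python3 look.py w4
python3 - <<'E'
from delta import *
yaw=np.radians(11);R,t=lane(np.array([.5138,.2163]),yaw)
for x,z in((-.185,.1),(-.175,.020)):
    p=t+R@[x,.0008,z]; print(p.round(4)); show(*target(*p,101,1,yaw))
E
```

```text
clock: 14.22
eef_pos: [0.4858, 0.2122, 0.0802]
eef_rot: [2.272, -1.872, -0.234]
force: [-0.0, 0.6, 0.1]
finger_gap: 0.052
finger_force: 0.0
clock: 14.85
eef_pos: [0.5072, 0.2161, 0.167]
eef_rot: [2.272, -1.872, -0.234]
force: [-0.5, 0.5, -0.4]
finger_gap: 0.0521
finger_force: 0.0
tool in lane mm [-136.1    1.1  117.6] tool axes in lane [[0.001, -1.0, -0.002], [-1.0, -0.001, 0.002], [-0.002, 0.002, -1.0]]
w floor z 0.4 xmin -199.2 7303
w rim -200 -1 757 y [-41.7 -33.9] z 38.7
w rim -200 1 251 y [36. 43.] z 38.5
w rim -160 -1 780 y [-41.6 -34. ] z 38.8
w rim -160 1 367 y [36.5 43.2] z 39.0
w rim -120 -1 760 y [-41.5 -34.1] z 38.8
w rim -120 1 345 y [36.3 43. ] z 38.6
w rim -80 -1 732 y [-41.3 -34.1] z 38.8
w rim -80 1 314 y [37.1 43.4] z 38.8
w rim -40 -1 725 y [-41.3 -34.3] z 38.8
w rim -40 1 650 y [35.7 43.4] z 38.4
w tops x [-153.9  -46.6] y [-28.9  31.1] hist [0, 0, 0, 0, 603, 1357, 1343, 1345, 425, 0, 0, 525, 1331, 1331, 1331, 503, 0, 0, 0, 0]
w stop x [-0.5  6.6]
top floor z 0.1 xmin -200.5 1131
top rim -200 -1 104 y [-42.1 -34.4] z 38.3
top rim -200 1 105 y [36.  43.6] z 38.2
top rim -160 -1 98 y [-41.9 -34. ] z 38.5
top rim -160 1 41 y [35.9 43.6] z 38.3
top rim -120 -1 93 y [-42.1 -34.2] z 38.2
top rim -80 -1 81 y [-41.9 -34.2] z 38.5
top rim -40 -1 85 y [-42.  -33.6] z 38.7
top tops x [-155.1  -46.2] y [-29.4  27.5] hist [0, 0, 0, 0, 113, 124, 98, 116, 27, 0, 0, 53, 95, 94, 111, 42, 0, 0, 0, 0]
top stop x [-0.4  8.3]
[0.4564 0.206  0.1618]
t 14.95 pos [0.5068 0.216  0.1667] F [ 0.1  0.2 -0.3] gap 0.0522 q [ 0.25  0.51  0.11  1.41  0.02 -1.52]
rot(tool) [ 4.000e-03 -1.000e-03  1.571e+00] trans before rot [0.0003 0.0486 0.0174] after rot [ 0.0486 -0.0003  0.0172]
[0.4469 0.2041 0.0817]
t 14.95 pos [0.5068 0.216  0.1667] F [ 0.1  0.2 -0.3] gap 0.0522 q [ 0.25  0.51  0.11  1.41  0.02 -1.52]
rot(tool) [ 4.000e-03 -1.000e-03  1.571e+00] trans before rot [0.0005 0.0384 0.0973] after rot [ 0.0386 -0.0003  0.0972]
```

View pics/w4.png

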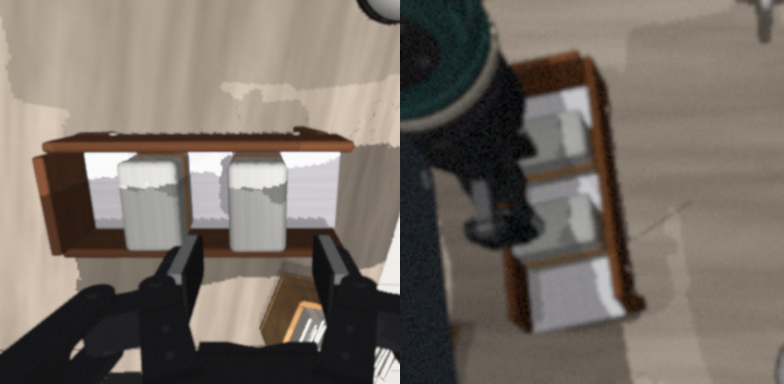

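Both tins stand upright and square in the lane, the spare at lane x −155 to −117. I'll rotate so both fingers span the lane, go uphill of the spare and push low.

```bash
python3 nudge.py '{"motion":[[0, 0, 0, 0, 0, 0.1745], [0, 0, 0, 0, 0, 0.1745], [0, 0, 0, 0, 0, 0.1745], [0, 0, 0, 0, 0, 0.1745], [0, 0, 0, 0, 0, 0.1745], [0, 0, 0, 0, 0, 0.1745], [0, 0, 0, 0, 0, 0.1745], [0, 0, 0, 0, 0, 0.1745], [0, 0, 0, 0, 0, 0.175], [0, 0, 0, 0, 0, 0]]}' 0.020
python3 nudge.py '{"motion":[[0.02, 0, 0, 0, 0, 0], [0.0206, 0, 0, 0, -0.05, 0], [0, 0, 0, 0, 0, 0], [0, 0, 0, 0, 0, 0]]}'
python3 look.py w5
```

```text
clock: 16.2
eef_pos: [0.5069, 0.2161, 0.167]
eef_rot: [0.279, -2.882, 0.031]
force: [0.7, -0.3, -0.4]
finger_gap: 0.0201
finger_force: 0.0
clock: 16.7
eef_pos: [0.4689, 0.2087, 0.1774]
eef_rot: [0.286, -2.932, 0.024]
force: [-0.6, 0.6, -0.1]
finger_gap: 0.0201
finger_force: 0.0
tool in lane mm [-176.3    1.1  118.2] tool axes in lane [[-0.999, -0.003, 0.048], [-0.003, 1.0, 0.002], [-0.048, 0.002, -0.999]]
w floor z 0.4 xmin -200.0 3776
w rim -200 -1 667 y [-41.5 -33.9] z 38.8
w rim -200 1 664 y [36.1 43.6] z 38.6
w rim -160 -1 368 y [-41.5 -33.9] z 38.9
w rim -160 1 337 y [36.  43.9] z 38.7
w tops x [-154.8  -59.1] y [-25.7  30.2] hist [0, 0, 0, 0, 527, 575, 495, 476, 89, 0, 0, 414, 696, 642, 67, 0, 0, 0, 0, 0]
top floor z -0.0 xmin -200.0 936
top rim -200 -1 102 y [-41.9 -34.4] z 38.5
top rim -200 1 105 y [36.1 43.4] z 38.6
top rim -160 -1 97 y [-42.1 -34.2] z 38.6
top rim -120 -1 89 y [-41.9 -34.5] z 38.7
top rim -80 -1 84 y [-41.8 -34.2] z 38.8
top rim -40 -1 78 y [-41.8 -34.1] z 39.1
top rim -40 1 20 y [35.7 42. ] z 38.8
top tops x [-155.   -45.3] y [-29.6  25.9] hist [0, 0, 0, 0, 57, 54, 6, 1, 4, 0, 0, 40, 112, 123, 130, 59, 0, 0, 0, 0]
top stop x [-0.2  7.8]
```

View pics/w5.png

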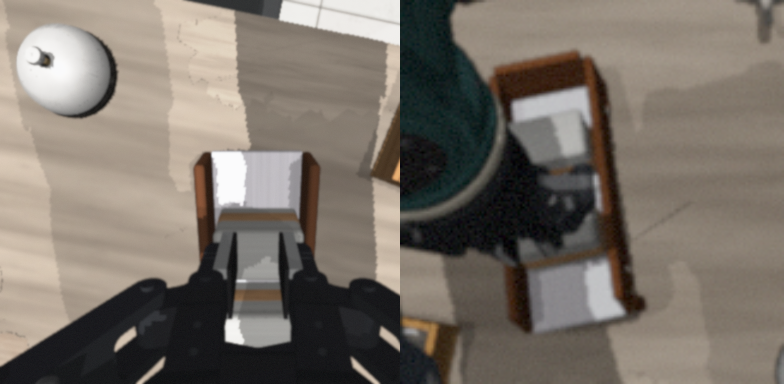

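The view shows the finger pair centred over the lane at column about 260, just uphill of the spare. Descending.

```bash
python3 nudge.py '{"motion":[[0.0045, 0, 0.02, 0, 0, 0], [0, 0, 0.03, 0, 0, 0], [0, 0, 0.025, 0, 0, 0], [0, 0, 0.012, 0, 0, 0], [0, 0, 0.005, 0, 0, 0], [0, 0, 0, 0, 0, 0], [0, 0, 0, 0, 0, 0]]}'
cat > lp.py <<'E'
from delta import *
yaw=np.radians(11);R,t=lane(np.array([.5138,.2163]),yaw);s=manip.state();T=tool(s)
print("lane",((T[:3,3]-t)@R*1000).round(1),"F lane",(s["force"]@R).round(1),"tz",(R.T@T[:3,2]).round(3),"yx",(R.T@T[:3,1]).round(3))
E
python3 lp.py
```

```text
clock: 17.68
eef_pos: [0.4473, 0.2047, 0.0887]
eef_rot: [0.283, -2.934, 0.024]
force: [1.0, 0.3, 0.1]
finger_gap: 0.02
finger_force: 0.0
lane [-176.2    1.3   26.8] F lane [1.  0.1 0.4] tz [ 0.05   0.002 -0.999] yx [-0.001  1.     0.002]
```

```bash
python3 nudge.py '{"motion":[[-0.004, 0, 0.003, 0, 0, 0], [-0.005, 0, 0, 0, 0, 0], [-0.005, 0, 0, 0, 0, 0], [-0.005, 0, 0.001, 0, 0, 0], [-0.005, 0, 0, 0, 0, 0], [-0.005, 0, 0, 0, 0, 0], [-0.005, 0, 0.001, 0, 0, 0], [-0.005, 0, 0, 0, 0, 0], [0, 0, 0, 0, 0, 0], [0, 0, 0, 0, 0, 0]]}'
python3 lp.py
python3 look.py w6|grep tops
```

```text
clock: 18.92
eef_pos: [0.4833, 0.2117, 0.0756]
eef_rot: [0.283, -2.933, 0.024]
force: [-0.2, 0.2, -0.5]
finger_gap: 0.0197
finger_force: 0.0
lane [-137.4    1.3   23.1] F lane [-0.1  0.3 -0.5] tz [ 0.049  0.002 -0.999] yx [-0.001  1.     0.002]
w tops x [-150.8 -114.9] y [-16.5  19.5] hist [0, 0, 0, 0, 101, 456, 245, 1178, 584, 0, 0, 0, 0, 0, 0, 0, 0, 0, 0, 0]
top tops x [-149.3  -45.8] y [-30.   14.4] hist [0, 0, 0, 0, 1, 14, 1, 1, 0, 4, 29, 28, 53, 59, 64, 28, 0, 0, 0, 0]
```

```bash
cat > sc.py <<'E'
from lp import *
for n in("scene","top"):
    c=manip.camera(n);Q=(cloud(c).reshape(-1,3)-t)@R*1000; L=c["img"].reshape(-1,3).min(1)>90
    for z0 in((46,55),):
        k=L&(Q[:,0]>-200)&(Q[:,0]<-2)&(np.abs(Q[:,1]+1)<34)&(Q[:,2]>z0[0]-(2 if n=="scene" else 0))&(Q[:,2]<z0[1])
        print(n,np.histogram(Q[k][:,0],bins=range(-200,1,5))[0].tolist(),"y",np.percentile(Q[k][:,1],[2,98]).round(1) if k.sum() else "")
        for y in range(-30,31,15):
            m=k&(np.abs(Q[:,1]-y)<6)
            if m.sum()>8: x=np.sort(Q[m][:,0]);g=np.argmax(np.diff(x)); print("  y",y,"x",x[[1,-2]].round(1),"biggest gap",x[g:g+2].round(1))
E
python3 sc.py
```

```text
lane [-137.5    1.3   23.1] F lane [-0.2 -0.1  0.5] tz [ 0.049  0.002 -0.999] yx [-0.001  1.     0.002]
scene [0, 0, 0, 0, 0, 0, 0, 0, 0, 0, 1, 0, 0, 0, 1, 2, 4, 3, 4, 4, 6, 7, 2, 10, 10, 10, 10, 11, 11, 11, 3, 0, 0, 0, 0, 0, 0, 0, 0, 0] y [-31.9  -2.8]
  y -30 x [-124.9  -51.2] biggest gap [-89.1 -82.9]
  y -15 x [-90.8 -49.6] biggest gap [-90.8 -83.4]
top [0, 0, 0, 0, 0, 0, 0, 0, 0, 0, 0, 0, 0, 0, 0, 0, 0, 0, 0, 6, 8, 17, 3, 15, 26, 30, 34, 30, 33, 35, 28, 2, 0, 0, 0, 0, 0, 0, 0, 0] y [-29.5  -5.7]
  y -30 x [-102.6  -44.6] biggest gap [-89.3 -83.5]
  y -15 x [-92.4 -46.2] biggest gap [-90.4 -82.6]
```

The spare slid straight and upright: its front is at −89, with 6 mm left to the first tin. Continuing.

```bash
python3 nudge.py '{"motion":[[-0.005, 0, 0, 0, 0, 0], [-0.005, 0, 0.0005, 0, 0, 0], [-0.005, 0, 0, 0, 0, 0], [-0.005, 0, 0.0005, 0, 0, 0], [-0.005, 0, 0, 0, 0, 0], [-0.005, 0, 0.0005, 0, 0, 0], [-0.005, 0, 0, 0, 0, 0], [-0.005, 0, 0.0005, 0, 0, 0], [-0.005, 0, 0, 0, 0, 0], [0, 0, 0, 0, 0, 0]]}'
python3 sc.py
python3 nudge.py '{"motion":[[-0.002, 0, 0, 0, 0, 0], [-0.002, 0, 0, 0, 0, 0], [-0.001, 0, 0, 0, 0, 0], [0, 0, 0, 0, 0, 0]]}'
python3 lp.py
```

```text
clock: 20.38
eef_pos: [0.5268, 0.2202, 0.0647]
eef_rot: [0.283, -2.933, 0.024]
force: [0.5, -0.4, -0.3]
finger_gap: 0.0201
finger_force: 0.0
lane [-91.9   1.3  23.2] F lane [ 0.5 -0.5 -0.2] tz [ 0.049  0.002 -0.999] yx [-0.     1.     0.002]
scene [0, 0, 0, 0, 0, 0, 0, 0, 0, 0, 0, 0, 0, 0, 0, 0, 0, 0, 0, 0, 0, 0, 0, 1, 2, 2, 3, 3, 4, 4, 5, 6, 8, 7, 4, 11, 9, 7, 3, 1] y [-32.2  -9.7]
  y -30 x [-79.6  -9.9] biggest gap [-74.4 -70.3]
  y -15 x [-41.4  -8.4] biggest gap [-8.4 -2.5]
top [0, 0, 0, 0, 0, 0, 0, 0, 0, 0, 0, 0, 0, 0, 0, 0, 0, 0, 0, 0, 0, 0, 0, 0, 0, 0, 0, 0, 0, 5, 6, 12, 19, 19, 22, 24, 27, 31, 18, 2] y [-29.9  -9. ]
  y -30 x [-53.4  -5.4] biggest gap [-43.1 -40.3]
  y -15 x [-40.4  -7.4] biggest gap [-39.8 -37.8]
clock: 20.98
eef_pos: [0.5308, 0.221, 0.064]
eef_rot: [0.283, -2.932, 0.025]
force: [-3.8, -1.3, 1.4]
finger_gap: 0.0203
finger_force: 2.1
lane [-87.7   1.3  23.4] F lane [-4.2 -0.5  0.4] tz [ 0.048  0.002 -0.999] yx [-0.001  1.     0.002]
```

```bash
for i in 1 2; do python3 nudge.py '{"motion":[[-0.001, 0, 0, 0, 0, 0], [0, 0, 0, 0, 0, 0]]}' | grep -E "clock|force"; python3 lp.py; done
```

```text
clock: 21.22
force: [-9.3, -2.6, 5.9]
finger_force: 5.2
lane [-87.6   1.3  23.4] F lane [-10.8  -0.8   3.4] tz [ 0.046  0.002 -0.999] yx [-0.001  1.     0.002]
clock: 21.48
force: [-14.5, -4.0, 11.1]
finger_force: 8.3
lane [-87.5   1.3  23.4] F lane [-17.2  -1.2   7.2] tz [ 0.045  0.002 -0.999] yx [-0.001  1.     0.002]
```

```bash
python3 nudge.py '{"motion":[[-0.001, 0, 0, 0, 0, 0], [0, 0, 0, 0, 0, 0]]}' | grep force; python3 lp.py
python3 nudge.py '{"motion":[[0.004, 0, 0, 0, 0, 0], [0.008, 0, 0, 0, 0, 0], [0.01, 0, -0.005, 0, 0, 0], [0, 0, -0.03, 0, 0, 0], [0, 0, -0.05, 0, 0, 0], [0, 0, -0.05, 0, 0, 0], [0.05, 0, 0, 0, 0, 0], [0.05, -0.02, 0, 0, 0, 0], [0.02, -0.05, 0, 0, 0, 0], [0, -0.05, 0, 0, 0, 0]]}'
python3 nudge.py '{"motion":[[0, -0.05, 0, 0, 0, 0], [0, -0.05, 0, 0, 0, 0], [0, 0, 0, 0, 0, 0], [0, 0, 0, 0, 0, 0]]}'
python3 sc.py
python3 - <<'E'
from bench import manip
import cv2,numpy as np
a=manip.camera("top")["img"];b=manip.camera("scene")["img"]
cv2.imwrite("pics/f1.png",np.hstack([cv2.resize(a[60:340,90:330],(400,467)),cv2.resize(b[120:280,130:260],(380,467))]))
E
```

```text
force: [-19.3, -5.0, 17.1]
finger_force: 11.5
lane [-87.4   1.3  23.4] F lane [-23.4  -1.2  11.8] tz [ 0.043  0.002 -0.999] yx [-0.001  1.     0.002]
clock: 22.98
eef_pos: [0.4446, 0.0809, 0.2244]
eef_rot: [0.285, -2.935, 0.025]
force: [1.3, 0.4, -0.3]
finger_gap: 0.0199
finger_force: 0.0
clock: 23.48
eef_pos: [0.4648, -0.016, 0.2232]
eef_rot: [0.282, -2.933, 0.024]
force: [0.0, 0.3, 0.5]
finger_gap: 0.0199
finger_force: 0.0
lane [-233.  -218.7  151.3] F lane [-0.   0.3  0.5] tz [ 0.049  0.002 -0.999] yx [-0.     1.     0.002]
scene [0, 0, 0, 0, 0, 0, 0, 0, 0, 0, 0, 0, 0, 0, 0, 0, 0, 0, 0, 0, 0, 0, 0, 0, 32, 26, 21, 22, 23, 18, 21, 15, 26, 20, 12, 9, 6, 6, 5, 2] y [-30.5  28.2]
  y -30 x [-77.3 -30.4] biggest gap [-40.6 -37.2]
  y -15 x [-76.8 -33.2] biggest gap [-43.4 -39.7]
  y 0 x [-77.7 -21.4] biggest gap [-25.7 -21.4]
  y 15 x [-78.3  -8.3] biggest gap [-8.3 -2.5]
  y 30 x [-77.6  -7.4] biggest gap [-44.2 -35.8]
top [0, 0, 0, 0, 0, 0, 0, 0, 0, 0, 0, 0, 0, 0, 0, 0, 0, 0, 0, 0, 0, 0, 0, 0, 29, 63, 75, 73, 73, 71, 76, 75, 81, 75, 82, 68, 76, 76, 70, 48] y [-28.5  30.3]
  y -30 x [-56.3  -2.7] biggest gap [-60.7 -56.3]
  y -15 x [-75.5  -2.2] biggest gap [-72.2 -70.5]
  y 0 x [-76.4  -2.7] biggest gap [-40.8 -38.8]
  y 15 x [-76.3  -3.3] biggest gap [-55.3 -53.7]
  y 30 x [-75.7  -3.2] biggest gap [-30.7 -28.7]
```

View pics/f1.png

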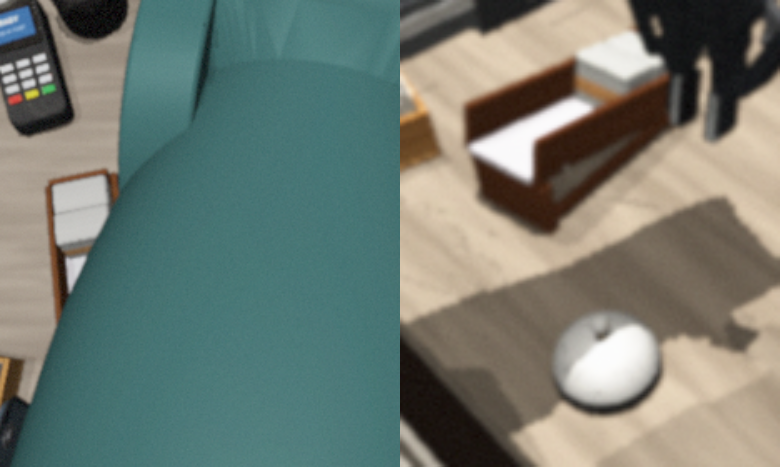

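Both tins are at the stop end, upright and touching: the top view puts them at lane x −76 to 0, square across the lane. The arm is clear in the air and the bell is where it was. Handing in.

```bash
python3 -c "
from bench import manip
print(manip.state()['clock'],manip.close_job())"
```

```text
the job is handed in; nothing more can be done
23.675 None
```

The job is handed in at 23.7 s. At the last look, the first tin was home and square against the back stop with the spare right behind it, both upright, and the arm had not touched the bystanders; the hand-in returned no verdict.

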